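Snap a cap onto a sample vial and hold it home

ROBOT

A 7-joint arm with a two-finger parallel gripper is mounted at the origin on a cart in front of the work surface, level with it; the furniture and walls round the work are solid. World frame = base frame: x ahead of the robot, y to its left, z up, the work surface at z = 0. Lengths are in mm, angles in rad, forces in N, time in s.
With the tool pointing down it reaches from about 400 to 850 mm from the base axis. Payload 4.4 kg.
Tool frame: the origin (TCP) lies on the centre line of the jaws, within the pads' length; the fingertips stand bot.tcp_to_tips ahead of it and the grasp point (between the pads) lies 5 mm behind it (bot.tcp_to_tips is the distance from the TCP to the fingertips, in mm); z points along the fingers, y is the line along which they close (so a half turn about z gives the same grasp; the last joint's range is limited). The gripper opens to 94 mm and grips with 3 to 60 N. Pads are 16 mm wide; open, the fingers measure 119 mm over their backs; the gripper's body (75 mm by 177 mm) begins 78 mm behind the grasp point.
Start: joints at [1.254, 0.628, 0.038, 1.517, -0.027, 0.996, -0.02], TCP at [161.344, -629.671, 219.478] pointing down, gripper open.
Joint ranges: [-3.06, 3.06], [-0.37, 2.12], [-1.25, 1.32], [0.18, 2.47], [-1.1, 4.24], [0.23, 1.98], [-2.94, 2.94]. Speed limits (rad/s): [2.57, 2.57, 3.14, 3.14, 3.14, 3.14, 3.14].

INTERFACE

Orientations are given as a unit quaternion [x, y, z, w].
In Python, from bench import bot gives the robot as it stands.
- The arm moves only by the shell command python3 -m jog 'ROWS' [FORCE]. ROWS is a JSON object of lists of equal length, an entry for each row: "jaw": the finger opening in mm, from 0 to 94; "xyz": the shift along the world's x, y, z in mm, a list of three; "turn": the turn about the world's z in rad. In form: {"jaw": [jaw, ...], "xyz": [[dx, dy, dz], ...], "turn": [turn, ...]}. A call has 1 to 20 rows; each row shifts and turns the commanded pose from where the row before left it; what a row does not reach is not made up. A row lasts 1/8 s, in which the tool goes at most 62.5 mm and 10.7 degrees, less where a joint would pass 70% of its speed; a pose out of reach is approached as far as the arm can. A call with a gripper value outside its range is refused whole. The fingers move at their own pace and stop on an object; FORCE is the grip in N (left out, the last holds). Time passes only in rows, so rows that do not move let the fingers close. It gives the time, the measured TCP pose, the force, the opening and the grip force at its end, in the units of the state.
- bot.read_state(): the state, without advancing time (a new reading comes with each control period).
- bot.capture(name): name is "scene" or "side" or "wrist"; returns the picture (420x560x3 uint8, red, green, blue); there is no depth.
- bot.camera_params(name): a dict with "intrinsics" (3x3 intrinsics, pixels), "D" ([k1, k2, p1, p2, k3] as OpenCV has them; the pictures are not rectified), "eye" and "rotation" of the camera in the world; the wrist camera has in their place "hand_eye" (4x4, takes a point from camera to tool coordinates, whose origin is the TCP and whose axes are the flange's). Camera axes: x right, y down, z forward; pixel columns grow to the right and rows downward; lengths in mm; the calibration is good to about 2 mm. A picture is of the moment at which its call begins: read the wrist's pose just before it. camera_params takes no time and is no camera call.
- bot.hand_in(): hands the job in; it is judged then, once.
Trained networks look in the newest picture that a camera, given by its name, has taken for a name from the list of things; names that differ only in an ending like _2 or _b are one class to them, and where a whole thing is asked for, a point or a joint stands for the part that bears it (a point fixed in the world has none). Each returns a list of dicts, best first, with "score" (0 to 1); they miss things now and then, are a little off and sometimes report something else, mostly with a low value. They report only what shows in the picture. A call takes as long as a camera call.
- bot.regions_of(camera, thing): "region" (420x560 bool, what is visible of it) and "bbox" ([left, top, right, bottom] in pixels, round what is visible of it).
The state is a dict: "time": time; "q": joint angles; "joint_vel": joint speeds; "tau": joint torques, N m; "ee_pos": TCP position; "ee_rot": TCP orientation; "contact_force": force on the tool from outside, world axes, zero at the start; "moment": the same for the moment, N m; "width": opening from 0.0 (shut) to 1.0 (fully open); "grasp_force": force on a finger pad.
Only numpy, scipy, OpenCV 4.12 (cv2) and the standard library are available. Lean on these libraries where they do the work, as an engineer would, in place of code of your own. Each camera call takes 0.05 s, during which the arm holds its last target. There are 200 camera calls.

TASK

Close the open sample vial in the rack with one of the two snap caps: swing the clear front cover of the cap box down to get at the caps, take one out, and swing the cover shut again so that the other cap stays clean in the box. Press the cap squarely onto the vial's mouth until it clicks over the bead, and go on pressing after the push gives way until the cap is fully home against the springy sealing ring. Finish with the cover shut and while still holding the cap pressed fully home; do not let go, and leave the dish, the hand lens and the bowl where they are.

Things in the scene. Friction and masses are not known exactly. Their poses are not given: they have to be found in the camera images.
- vial: The open sample vial: amber glass, body 40 mm across, fixed upright in one of the rack's three places (which one varies); the other two vials have caps. Origin: centre of its foot, on the rack's base 8 mm above the worktop; z up along its axis. A cap set on loosely rests on the bead with its origin about 72.5 mm above this one, clicked on at about 65.5 mm, fully home at 63 mm.
- vial_bead (a point): On the vial's axis, 70 mm above its foot, at the height of the rounded snap bead (36.4 mm across) round the neck. The neck above it is 32.4 mm across and tapers to 27 mm over its top 3 mm. Pressing a cap over the bead takes 10 to 20 N; then the force drops to nearly nothing and the cap jumps some 5 mm down until it meets the sealing ring.
- vial_seal_top (a point): Centre of the top of the soft black sealing ring on the vial's open mouth, 93 mm above the vial's foot; ring 26 mm across outside, 20 mm inside. It yields like a spring under the cap's inner top, 3.5 N per mm, and stops after 3 mm (about 10 N, cap fully home); let go, the cap rises about 2.5 mm again.
- cap_a: One of two equal white snap caps with ribbed skirt, 46 mm across, 31.5 mm tall, 20 g, open below, bore 34 mm, 27 mm deep, with a wider groove from 2 to 10 mm above its lower edge for the bead. Origin: centre of its lower edge, z up. At first it sits on a round peg in the cap box, lower edge 16 mm above the worktop, with up to 2.5 mm of play. Either cap may be used.
- cap_b: The other of the two equal snap caps (see cap_a).
- cap_box: Grey plastic cap box, fixed to the worktop, 75 deep (x) x 228 wide (y) x 82 mm tall. Origin: centre of its underside; its x axis points from the front to the back, y along its length. Floor 6 mm thick, back and side walls 4 mm; front and top are the clear cover. The two caps sit at y = +45 and -45 mm, x = 0; 40 mm free beside each cap towards the side wall and 44 mm between them.
- cover (a joint): Swing of the cap box's clear L-shaped cover (front panel and top in one piece, 4 mm thick) about a hinge along the foot of its front: 0 = shut, 1.15 rad = fully down to the front (the box's -x side), against its stop. Light (0.16 kg): below about 0.15 rad it falls shut by itself, beyond about 0.35 rad it falls open within a second, between them it stays.
- cover_handle (a point): Middle of the round steel bar of the cover's bow handle: 10 mm thick, parallel to the hinge, legs 100 mm apart. 110 mm from the hinge line, 34 mm beyond the top panel; 120 mm above the worktop when shut, 55 mm when fully down. Its z axis points away from the hinge along the front panel, x into the box when shut, y along the bar. It can turn between the fingers.
- cover_hinge (a point): Middle of the hinge line, 10 mm above the worktop, 37.5 mm in front of the box's centre; turns with the cover. y runs along the hinge line.
- rack: Aluminium vial rack, fixed, 74 deep (x) x 270 wide (y) x 62 mm tall, three places 80 mm apart along its y axis. Origin: centre of its underside.
- capped_vial_a: Sample vial already closed with a cap (top of cap 97 mm above its origin), fixed in the rack; leave it. Origin: centre of its foot, 8 mm above the worktop.
- capped_vial_b: The other vial already closed (see capped_vial_a).
- dish_near: Bystander: round aluminium moisture dish with lid, 61 mm across, 26 mm tall. Origin: centre of its underside.
- lens_near: Bystander: hand lens lying on the worktop, 108 x 45 x 9 mm. Origin: centre of its underside.
- bowl_near: Bystander: clear bowl, 120 mm across, 52 mm tall. Origin: centre of its underside.

How it is judged (in metres and radians):
On the way, in this order (a step that is already met when the one before it is completed fails the run):
1. the cover of the cap box is swung down (value of joint cover above 0.85 rad), for 0.1 s.
2. one cap is out of the box, the other still in it, and the cover is shut again (value of joint cover below 0.08 rad and ((horizontal distance between cap_a and cap_box above 0.12 m and horizontal distance between cap_b and cap_box below 0.06 m) or (horizontal distance between cap_b and cap_box above 0.12 m and horizontal distance between cap_a and cap_box below 0.06 m))), for 0.2 s.
At the end, for the whole second after the job is handed in: One cap is past the bead and held home by the robot: lower edge under 64.7 mm above the vial's foot, within 4 mm of its axis, tilt under 0.08 rad, robot on cap and cap on vial over 3 N each. The other cap sits in the box; the cover is shut (under 0.08 rad) (value of joint cover below 0.08 rad and ((z of cap_a in the frame of vial between 0.058 and 0.0647 m and horizontal distance between cap_a and vial below 0.004 m and angle between cap_a's own z axis and vertical below 0.08 rad and contact force between any of the fingers, the arm and cap_a above 3 N and contact force between cap_a and vial above 3 N and z of cap_b in the frame of cap_box below 0.03 m and horizontal distance between cap_b and cap_box below 0.06 m) or (z of cap_b in the frame of vial between 0.058 and 0.0647 m and horizontal distance between cap_b and vial below 0.004 m and angle between cap_b's own z axis and vertical below 0.08 rad and contact force between any of the fingers, the arm and cap_b above 3 N and contact force between cap_b and vial above 3 N and z of cap_a in the frame of cap_box below 0.03 m and horizontal distance between cap_a and cap_box below 0.06 m))); the arm keeps its last pose, push and grip.
It fails at once if the moisture dish, the hand lens or the bowl is pushed away by more than 30 mm (distance of any of dish_near, lens_near, bowl_near from where it was at the start of the episode above 0.03 m).
It also fails if it takes over 72 s, if anything falls off the work surface, if the arm or the gripper's body presses on something with over 40 N, if the wrist force passes 120 N, or if a joint passes its speed limit or range.

## Working session

There is one attempt and no reset: what is moved stays moved. The work goes in short steps, Python scripts to look and compute and a shell command to move; the robot and the scene stay as the last step left them, time stands still between calls to the robot, and variables do not carry over. Pictures are saved under pics/ and viewed, at most 10 in all, crops included, and the job is handed in when it is done.

```bash
ls; mkdir -p pics; cat > h.py <<'E'
import numpy as np, cv2
from scipy.spatial.transform import Rotation as R
from bench import bot
def cam(name, st=None):
    p=bot.camera_params(name); K=np.array(p["intrinsics"]); D=np.array(p["D"],float)
    if name=="wrist":
        T=np.eye(4); T[:3,:3]=R.from_quat(st["ee_rot"]).as_matrix(); T[:3,3]=st["ee_pos"]
        T=T@np.array(p["hand_eye"]); return K,D,T[:3,3],T[:3,:3]
    r=np.array(p["rotation"]); 
    r=r if r.shape==(3,3) else R.from_quat(r).as_matrix()
    return K,D,np.array(p["eye"]),r
def ray(c,uv):
    K,D,e,r=c; n=cv2.undistortPoints(np.array([[uv]],float),K,D)[0,0]
    d=r@np.array([n[0],n[1],1]); return e,d/np.linalg.norm(d)
def atz(c,uv,z):
    e,d=ray(c,uv); return e+d*(z-e[2])/d[2]
def proj(c,P):
    K,D,e,r=c; P=np.atleast_2d(np.array(P,float))
    return cv2.projectPoints((P-e)@r,np.zeros(3),np.zeros(3),K,D)[0][:,0]
def save(n,img): cv2.imwrite(n,img[:,:,::-1])
E
python3 - <<'E'
from h import *
st=bot.read_state(); print(st, bot.tcp_to_tips)
ims=[]
for n in("scene","side","wrist"):
    s=bot.read_state(); im=bot.capture(n); save(f"pics/{n}0.png",im)
    c=cam(n,s); print(n,c[2],c[3][:,2])
    for t in("vial","cap_a","cap_box","cover_handle","rack","capped_vial_a","dish_near","lens_near","bowl_near"):
        for d in bot.regions_of(n,t)[:3]:
            ys,xs=np.nonzero(d["region"]); print(" ",t,round(d["score"],2),np.round(d["bbox"]),len(xs))
E
```

```text
pics
{'time': 0.0, 'q': array([ 1.25420622,  0.62932143,  0.03843759,  1.51833317, -0.02697363,
        0.99629646, -0.019963  ]), 'joint_vel': array([-0.0006881 ,  0.00222447, -0.00012403, -0.00014517,  0.00196479,
        0.00049331, -0.00170401]), 'tau': array([-5.59492412e-05, -5.49724388e+01,  1.14380367e+00, -1.86637115e+01,
       -5.21517231e-02,  2.37452995e-02,  1.88083113e-04]), 'ee_pos': array([ 161.17876439, -629.05493567,  218.58117173]), 'ee_rot': array([ 9.92144434e-01,  1.25094262e-01, -1.35804890e-04, -9.10187295e-04]), 'contact_force': array([-0.23219387, -0.08934028,  0.8042459 ]), 'moment': array([ 0.01452348,  0.03349491, -0.04508592]), 'grasp_force': 0.0, 'width': 0.9980439120947263} 14.0
scene [ 209.6925707  -647.01984484  624.85604026] [ 0.45696382  0.65784261 -0.59868788]
  vial 0.84 [190. 170. 205. 205.] 360
  cap_box 0.97 [254. 210. 352. 309.] 5461
  cover_handle 0.65 [253. 213. 355. 305.] 4729
  capped_vial_a 0.9 [170. 154. 187. 199.] 425
  capped_vial_a 0.77 [208. 173. 229. 216.] 515
  capped_vial_a 0.63 [282. 188. 303. 210.] 333
  lens_near 0.82 [318. 212. 339. 238.] 249
  lens_near 0.21 [192. 167. 207. 204.] 328
  bowl_near 0.58 [391. 291. 459. 348.] 2874
side [131.78110169 813.68649159 683.8297435 ] [ 0.40963997 -0.75491219 -0.51215493]
  vial 0.85 [237. 271. 257. 302.] 510
  vial 0.41 [203. 252. 282. 364.] 2914
  cap_a 0.31 [241. 267. 262. 299.] 464
  cap_box 0.94 [271. 175. 325. 244.] 2499
  cover_handle 0.88 [274. 174. 326. 243.] 1801
  rack 0.61 [205. 251. 285. 366.] 3045
  capped_vial_a 0.96 [248. 242. 275. 276.] 616
  capped_vial_a 0.77 [222. 288. 248. 327.] 819
  dish_near 0.58 [198. 233. 224. 258.] 433
  lens_near 0.81 [209. 215. 249. 227.] 271
  lens_near 0.65 [269. 173. 324. 247.] 2625
  lens_near 0.41 [222. 288. 248. 329.] 861
  bowl_near 0.79 [287. 153. 325. 175.] 630
wrist [ 229.27577139 -610.06059299  384.94688695] [-0.23688564 -0.0611948  -0.96960837]
```

```bash
python3 - <<'E'
import cv2,numpy as np
a=cv2.imread("pics/scene0.png")[130:380,130:480]; b=cv2.imread("pics/side0.png")[130:380,150:400]
cv2.imwrite("pics/a.png",cv2.resize(a,None,fx=2.28,fy=2.28,interpolation=cv2.INTER_CUBIC))
cv2.imwrite("pics/b.png",cv2.resize(b,None,fx=2.4,fy=2.4,interpolation=cv2.INTER_CUBIC))
E
```

```text
(no output)
```

View pics/a.png

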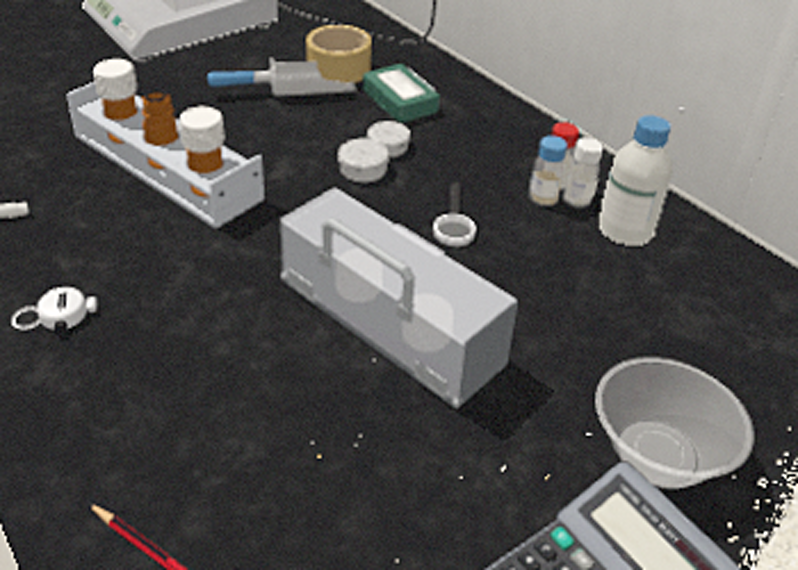

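View pics/b.png

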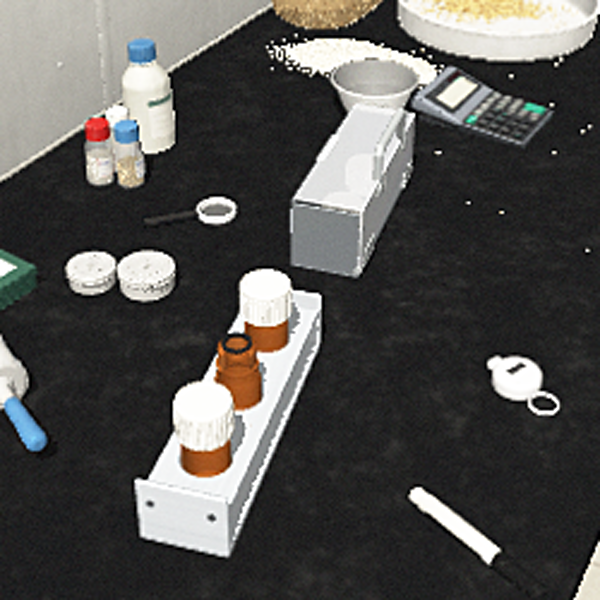

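The vial with the open mouth is in the middle place (a.png ≈(158,98), b.png ≈(239,343)). The box is shut, with its handle at the front (towards −x), and both caps can be seen through the cover. I'll fit poses next.

```bash
python3 - <<'E'
from h import *
from scipy.optimize import least_squares
cs,cd=cam("scene"),cam("side")
A=lambda u,v:(u/2.28+130,v/2.28+130)
B=lambda u,v:(u/2.4+150,v/2.4+130)
X,Y,H=37.5,114,82
# local corner -> pixel
obs=[(cs,(-X,Y,H),A(282,222)),(cs,(-X,-Y,H),A(462,347)),(cs,(X,-Y,H),A(516,299)),(cs,(X,Y,H),A(337,189)),(cs,(-X,-Y,0),A(458,404)),(cs,(-X,Y,0),A(282,277)),
(cd,(X,Y,H),B(290,203)),(cd,(-X,Y,H),B(362,207)),(cd,(X,Y,0),B(292,263)),(cd,(-X,Y,0),B(358,275)),(cd,(X,-Y,H),B(352,108)),(cd,(-X,-Y,H),B(413,114))]
def res(p,obs):
    c,s=np.cos(p[2]),np.sin(p[2]);o=[]
    for k,l,uv in obs:
        P=[p[0]+c*l[0]-s*l[1],p[1]+s*l[0]+c*l[1],l[2]]
        o+=list(proj(k,P)[0]-uv)
    return np.array(o)
r=least_squares(res,[500,-100,0],args=(obs,),loss="soft_l1");print("box",r.x,np.round(r.fun.reshape(-1,2),1).tolist())
# vials line: centre, yaw
obs=[(cs,(0,0,101),A(158,98)),(cd,(0,0,101),B(239,343)),(cs,(0,80,105),A(114,68)),(cs,(0,-80,105),A(202,115)),(cd,(0,-80,105),B(266,282)),(cd,(0,80,105),B(203,396))]
r=least_squares(res,[600,200,0],args=(obs,),loss="soft_l1");print("vial",r.x,np.round(r.fun.reshape(-1,2),1).tolist())
for n,a,b,z in(("dish?",A(363,150),B(147,262),26),("dish2",A(388,132),B(91,265),26),("lens",A(455,229),B(217,211),5),("bowl",A(673,395),B(373,80),52)):
    print(n,atz(cs,a,z)[:2],atz(cd,b,z)[:2])
E
```

```text
box [ 5.98467759e+02 -1.66514601e+02  1.87018748e-01] [[-0.8, -0.6], [0.6, -1.2], [0.5, 0.4], [-1.0, -0.3], [-1.3, 2.2], [0.3, 2.4], [0.2, -2.4], [-0.5, 1.1], [-0.7, -0.0], [0.1, 0.4], [-0.2, -2.1], [-0.1, -0.8]]
vial [5.28877147e+02 1.94685900e+02 2.27750381e-01] [[-1.2, -1.7], [-0.9, -2.5], [-0.5, -0.3], [-0.7, 0.9], [-0.2, -1.3], [0.2, -0.3]]
dish? [726.82904238  59.36701186] [724.27099993  55.96116585]
dish2 [775.38431251  74.40030978] [770.90367839  88.65460675]
lens [740.39870277 -97.9437919 ] [733.41293916 -90.39696016]
bowl [ 710.54188698 -403.89915588] [ 688.06564031 -399.06326327]
```

```bash
python3 -m jog '{"jaw":[40,40,40,40,40,40,40,40,40,40,40,40,40,40],"xyz":[[25,38,15],[35,38,10],[35,38,10],[35,38,10],[35,38,10],[35,38,10],[35,38,10],[35,38,10],[35,38,10],[35,38,10],[35,38,5],[30,38,0],[0,0,0],[0,0,0]],"turn":[0,0,0,0,0,0,0,0,0,0,0,-0.064,0,0]}' 40
python3 - <<'E'
from h import *
s=bot.read_state(); print(s["q"],s["ee_pos"],s["contact_force"]); im=bot.capture("wrist"); 
p=np.array([598.5,-166.5]);c,sn=np.cos(.187),np.sin(.187)
cc=cam("wrist",s)
L=[(x,y,z) for x in(-37.5,37.5) for y in(-114,114) for z in(0,82)]+[(-37.5,y,120) for y in(-50,0,50)]
im=im.copy()
for x,y,z in L:
    q=proj(cc,[p[0]+c*x-sn*y,p[1]+sn*x+c*y,z])[0]; print((x,y,z),q.round(1))
for t in ("cap_a","cap_box","cover_handle"):
    for d in bot.regions_of("wrist",t)[:3]: print(t,d["score"],np.round(d["bbox"],1))
save("pics/w1.png",cv2.resize(im,(800,600)))
E
```

```text
time: 3.25
ee_pos: [565.9, -174.3, 329.3]
ee_rot: [0.996, 0.093, -0.0, 0.0]
contact_force: [-0.7, -0.7, -0.1]
width: 0.431
grasp_force: 0.0
[ 0.2743405   0.44416455 -0.03643613  1.52953628  0.01809267  1.16872788
 -1.14959635] [ 565.86510641 -174.31492739  329.34526463] [-0.65106279 -0.67068635 -0.13911304]
(-37.5, -114, 0) [349.2 176.7]
(-37.5, -114, 82) [362.6 185.7]
(-37.5, 114, 0) [209.4 176.8]
(-37.5, 114, 82) [196.2 185.8]
(37.5, -114, 0) [351.9 129.3]
(37.5, -114, 82) [366.4 129.2]
(37.5, 114, 0) [206.7 129.3]
(37.5, 114, 82) [192.3 129.3]
(-37.5, -50, 120) [319.5 191.2]
(-37.5, 0, 120) [279.5 191.2]
(-37.5, 50, 120) [239.5 191.2]
cap_box 0.76 [191.2 126.1 369.1 195.4]
cover_handle 0.92 [194.5 130.9 365.2 197.3]
```

View pics/w1.png

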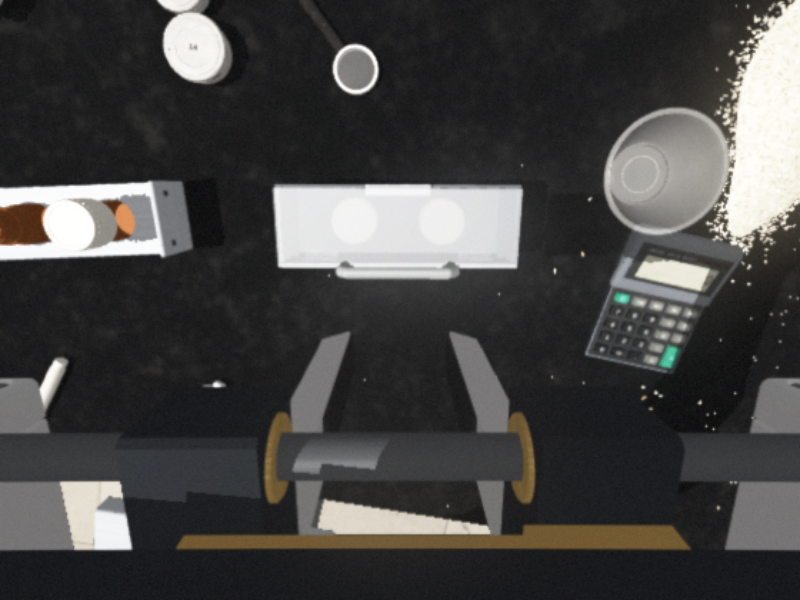

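The fit agrees with the wrist view to within about 1.5 px. The bar's middle is at ≈(397,272) in the 800 px picture, and the caps sit at (354,222) and (441,222). Next I turn 90°, go down on the bar and grip it.

```bash
python3 -m jog '{"jaw":[40,40,40,40,40,40,40,40,40,40,40,40,40,40,40,5,5,5,5],"xyz":[[-5,2,0],[0,0,0],[0,0,0],[0,0,0],[0,0,0],[0,0,-20],[0,0,-20],[0,0,-25],[0,0,-25],[0,0,-25],[0,0,-25],[0,0,-25],[0,0,-25],[0,0,-19],[0,0,0],[0,0,0],[0,0,0],[0,0,0],[0,0,0]],"turn":[0.175,0.175,0.175,0.175,0.175,0.175,0.175,0.175,0.171,0,0,0,0,0,0,0,0,0,0]}' 20
```

```text
time: 5.82
ee_pos: [561.8, -171.8, 121.1]
ee_rot: [0.638, 0.77, 0.0, 0.001]
contact_force: [0.4, -0.2, 3.6]
width: 0.102
grasp_force: 20.0
```

```bash
python3 -m jog '{"jaw":[5,5,5,5,5,5,5,5,5,5,5,5,5,22,22,22],"xyz":[[-11.9,-2.25,-0.6],[-11.7,-2.2,-2.1],[-11.4,-2.15,-3.2],[-11.1,-2.1,-4.6],[-10.4,-2,-5.7],[-9.7,-1.85,-6.9],[-9,-1.7,-7.9],[-8.1,-1.5,-8.9],[-7.1,-1.35,-9.8],[-5.9,-1.1,-10.4],[0,0,0],[0,0,0],[0,0,0],[0,0,0],[0,0,0],[0,0,0]],"turn":[0,0,0,0,0,0,0,0,0,0,0,0,0,0,0,0]}'
```

```text
time: 7.82
ee_pos: [465.1, -190.5, 60.6]
ee_rot: [0.638, 0.77, -0.0, 0.0]
contact_force: [0.4, -0.4, -0.1]
width: 0.23
grasp_force: 0.0
```

```bash
python3 -m jog '{"jaw":[22,22,22,22,66,66,66,66,66,66,66,66,66,66,66],"xyz":[[0,0,45],[0,0,45],[0,0,45],[0,0,45],[8,7,0],[8,7,0],[8,7,0],[8,7,0],[8,7,0],[8,7,0],[8,7,0],[8,7,0],[11,4,0],[0,0,0],[0,0,0]],"turn":[0,0,0,0,-0.175,-0.175,-0.175,-0.175,-0.175,-0.175,-0.175,-0.175,-0.171,0,0]}'
cat > capfind.py <<'E'
from h import *
import sys
s=bot.read_state(); im=bot.capture("wrist"); cc=cam("wrist",s); print(s["ee_pos"])
for d in bot.regions_of("wrist","cap_a")[:4]:
    m=d["region"].astype(np.uint8); ys,xs=np.nonzero(m)
    print(round(d["score"],2),np.round(d["bbox"],1),len(xs),xs.mean(),ys.mean(),"bboxctr@z47.5",atz(cc,((d["bbox"][0]+d["bbox"][2])/2,(d["bbox"][1]+d["bbox"][3])/2),47.5),"cen",atz(cc,(xs.mean(),ys.mean()),47.5))
save(sys.argv[1],cv2.resize(im,(800,600)))
for y in (45,-45): 
    P=[598.5-.186*y,-166.5+.9826*y,47.5]; print("pred",P,proj(cc,P))
E
python3 capfind.py pics/w2.png
```

```text
time: 9.7
ee_pos: [539.4, -130.1, 240.3]
ee_rot: [0.996, 0.095, -0.0, 0.0]
contact_force: [0.1, -0.4, -0.4]
width: 0.703
grasp_force: 0.0
[ 539.41901068 -130.12450489  240.30742932]
0.78 [263.4 127.6 302.3 164.3] 1214 281.04036243822077 144.67298187808896 bboxctr@z47.5 [ 591.31723858 -122.37353007   47.5       ] cen [ 592.34200061 -120.05276346   47.5       ]
0.75 [  5.  120.   88.7 171.1] 3226 44.722256664600124 144.95443273403595 bboxctr@z47.5 [540.64902316 143.22292918  47.5       ] cen [540.87084242 145.59218259  47.5       ]
0.66 [  0.  130.9   9.7 164.3] 237 3.219409282700422 148.63713080168776 bboxctr@z47.5 [529.2393725  189.92128208  47.5       ] cen [527.69177491 191.76567125  47.5       ]
pred [590.13, -122.283, 47.5] [[282.57668113 146.965612  ]]
pred [606.87, -210.71699999999998, 47.5] [[360.65518589 147.07179531]]
```

View pics/w2.png

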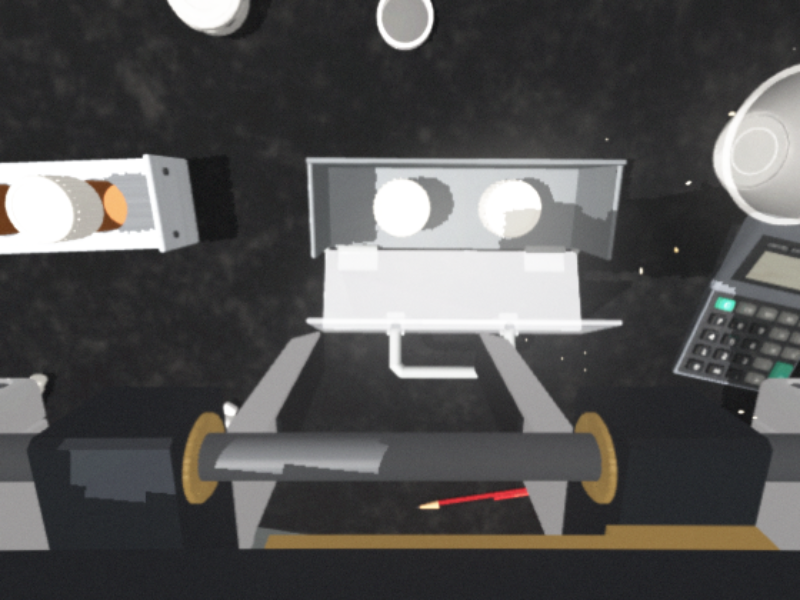

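The cover is fully down and both caps can be seen. The left cap is at ≈(402,208), i.e. world ≈(591.5,−121.5). I'll take that one.

```bash
python3 -m jog '{"jaw":[66,66,66,66,66,66,66,66,66,66,40,40,40,40],"xyz":[[26,4,0],[26,4.5,0],[0,0,-30],[0,0,-30],[0,0,-30],[0,0,-30],[0,0,-30],[0,0,-30],[0,0,-30],[0,0,0],[0,0,0],[0,0,0],[0,0,0],[0,0,0]],"turn":[0,0,0,0,0,0,0,0,0,0,0,0,0,0]}' 40
```

```text
time: 11.55
ee_pos: [593.0, -121.7, 31.8]
ee_rot: [0.996, 0.093, 0.001, 0.0]
contact_force: [-0.9, 0.3, 6.3]
width: 0.485
grasp_force: 40.0
```

```bash
python3 -m jog '{"jaw":[40,40,40,40,40,40,40,40,40,40,40,40,40,40,40,40],"xyz":[[0,0,20],[0,0,40],[0,0,40],[0,0,40],[0,0,30],[-7,28,3],[-7,28,3],[-7,28,3],[-7,28,3],[-7,28,3],[-7,28,3],[-7,28,3],[-7,28,3],[-7,28,3],[0,0,0],[0,0,0]],"turn":[0,0,0,0,0,0.175,0.175,0.175,0.175,0.175,0.175,0.175,0.175,0.175,0,0]}'
python3 - <<'E'
from h import *
s=bot.read_state(); im=bot.capture("wrist"); cc=cam("wrist",s); print(s["ee_pos"],s["q"],s["grasp_force"])
for t,z in(("vial",101),("capped_vial_a",105)):
  for d in bot.regions_of("wrist",t)[:3]:
    b=d["bbox"];print(t,round(d["score"],2),np.round(b,1),d["region"].sum())
for y in(0,80,-80): print(proj(cc,[528.9-.226*y,194.7+.974*y,101 if y==0 else 105]))
# z up-projected scale
print(proj(cc,[528.9,194.7,101]),proj(cc,[538.9,194.7,101]),proj(cc,[528.9,204.7,101]))
save("pics/w3.png",cv2.resize(im,(800,600)))
E
```

```text
time: 13.55
ee_pos: [529.3, 129.2, 227.8]
ee_rot: [0.638, 0.77, -0.0, 0.001]
contact_force: [0.9, -0.7, -0.9]
width: 0.483
grasp_force: 40.0
[529.34147892 129.16010255 227.81033312] [ 0.03653252  0.50336188 -0.48880651  1.79379311  0.29156528  0.91614851
 -0.39257288] 39.99977740488248
vial 0.64 [273.1 114.1 310.6 150.8] 1134
capped_vial_a 0.86 [264.6  10.5 316.4  81.5] 2840
capped_vial_a 0.59 [272.1 189.  317.4 233.4] 1140
capped_vial_a 0.28 [239.1 213.4 322.1 301. ] 6173
[[292.15678811 138.71089536]]
[[289.52074653  43.0126124 ]]
[[294.78684414 221.8453418 ]]
[[292.15678811 138.71089536]] [[302.63625152 140.74721439]] [[294.27750772 127.83557583]]
```

View pics/w3.png

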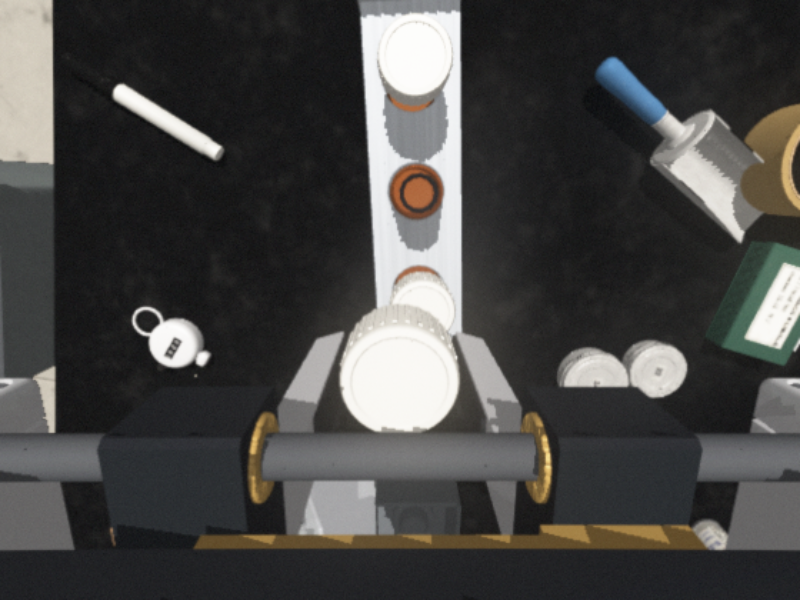

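The vial's ring centre is at (419,193) and the held cap's top centre is at (400,382), both in 800 px coordinates.

```bash
python3 - <<'E'
from h import *
s=bot.read_state(); cc=cam("wrist",s)
im=cv2.imread("pics/w3.png"); hsv=cv2.cvtColor(im,cv2.COLOR_BGR2HSV)
# cap top face disc: refine by ellipse of bright smooth area
g=im.min(2)[300:436,335:465]; m=(g>225).astype(np.uint8); m=cv2.morphologyEx(m,cv2.MORPH_OPEN,np.ones((5,5)))
n,l,st,ce=cv2.connectedComponentsWithStats(m); i=1+st[1:,4].argmax(); print("cap blob",st[i]+[335,300,0,0,0],ce[i]+[335,300])
# dark ring of seal
g=im.max(2)[160:225,385:450]; m=(g<60).astype(np.uint8); n,l,st,ce=cv2.connectedComponentsWithStats(m)
for k in range(1,n):
    if st[k,4]>30: print("dark",st[k]+[385,160,0,0,0],ce[k]+[385,160])
print("vial",atz(cc,(419*.7,193*.7),101),"cap",atz(cc,(400*.7,382*.7),s["ee_pos"][2]+15.7), s["ee_pos"])
E
```

```text
cap blob [ 342  326  115  104 9543] [399.1681861  378.74022844]
dark [401 175  36  33 135] [421.74074074 186.74074074]
vial [529.19516641 198.02431562 101.        ] cap [529.23937622 130.70970465 243.07958982] [529.33968302 129.02510409 227.37958982]
```

```bash
python3 -m jog '{"jaw":[40,40,40,40,40,40,40,40,40],"xyz":[[0,34,0],[0,34,0],[0,0,-30],[0,0,-30],[0,0,-30],[0,0,-12],[0,0,0],[0,0,0],[0,0,0]],"turn":[0,0,0,0,0,0,0,0,0]}'
python3 -m jog '{"jaw":[40,40,40,40,40,40,40,40],"xyz":[[0,0,-3],[0,0,-3],[0,0,-3],[0,0,-3],[0,0,-3],[0,0,-2],[0,0,0],[0,0,0]],"turn":[0,0,0,0,0,0,0,0]}'
```

```text
time: 14.82
ee_pos: [529.8, 198.9, 126.4]
ee_rot: [0.637, 0.771, 0.001, 0.0]
contact_force: [-0.4, -0.1, 0.1]
width: 0.479
grasp_force: 40.0
time: 15.82
ee_pos: [529.0, 198.2, 108.3]
ee_rot: [0.637, 0.771, -0.0, 0.0]
contact_force: [1.0, -1.3, -0.5]
width: 0.481
grasp_force: 40.0
```

```bash
python3 -m jog '{"jaw":[40,40,40,40,40,40,40,40],"xyz":[[0,0,-3],[0,0,-3],[0,0,-3],[0,0,-3],[0,0,-2],[0,0,-1],[0,0,0],[0,0,0]],"turn":[0,0,0,0,0,0,0,0]}' 60
```

```text
time: 16.82
ee_pos: [529.3, 198.1, 93.6]
ee_rot: [0.637, 0.771, -0.0, 0.0]
contact_force: [-0.1, -4.9, 5.0]
width: 0.478
grasp_force: 61.8
```

```bash
python3 -m jog '{"jaw":[40,40,40,40,40],"xyz":[[0,0,-1],[0,0,-1],[0,0,-1],[0,0,0],[0,0,0]],"turn":[0,0,0,0,0]}'
python3 -m jog '{"jaw":[40,40,40,40,40],"xyz":[[0,0,-1],[0,0,-1],[0,0,-1],[0,0,0],[0,0,0]],"turn":[0,0,0,0,0]}'
```

```text
time: 17.45
ee_pos: [528.9, 198.1, 89.9]
ee_rot: [0.637, 0.771, -0.0, -0.0]
contact_force: [2.5, -4.5, -4.2]
width: 0.477
grasp_force: 61.7
time: 18.08
ee_pos: [529.0, 198.1, 88.0]
ee_rot: [0.637, 0.771, -0.0, 0.0]
contact_force: [0.0, -5.6, 4.0]
width: 0.478
grasp_force: 61.8
```

```bash
python3 -m jog '{"jaw":[70,70,70,70,70,70,40,24,24,24,24,24,24,24,24,24,24],"xyz":[[0,0,0],[0,0,0],[0,0,0],[0,0,30],[0,0,50],[0,0,50],[-8,-48,0],[-8,-48,0],[-8,-48,0],[-8,-49,0],[-8,-49,0],[-8,-49,0],[-9,-49,0],[-9,-49,0],[0,0,0],[0,0,0],[0,0,0]],"turn":[0,0,0,0,0,0,0,0,0,0,0,0,0,0,0,0,0]}' 30
python3 - <<'E'
from h import *
s=bot.read_state(); im=bot.capture("wrist"); cc=cam("wrist",s); print(s["ee_pos"])
for y in(-50,0,50):
    x=-137.9; c,n=.9826,.186
    print(proj(cc,[598.5+c*x-n*y,-166.5+n*x+c*y,55]))
w=cv2.resize(im,(800,600))
b=bot.capture("side")[220:340,190:310]; w[:360,440:]=cv2.resize(b,(360,360),interpolation=cv2.INTER_CUBIC)
save("pics/w4.png",w)
E
```

```text
time: 20.2
ee_pos: [463.6, -188.5, 217.5]
ee_rot: [0.635, 0.772, 0.0, -0.0]
contact_force: [0.1, 0.9, -0.1]
width: 0.255
grasp_force: 0.0
[ 463.61780601 -188.49606525  217.49892441]
[[278.06361585 243.83077925]]
[[278.31111475 201.20479818]]
[[278.57685263 155.36672797]]
```

View pics/w4.png

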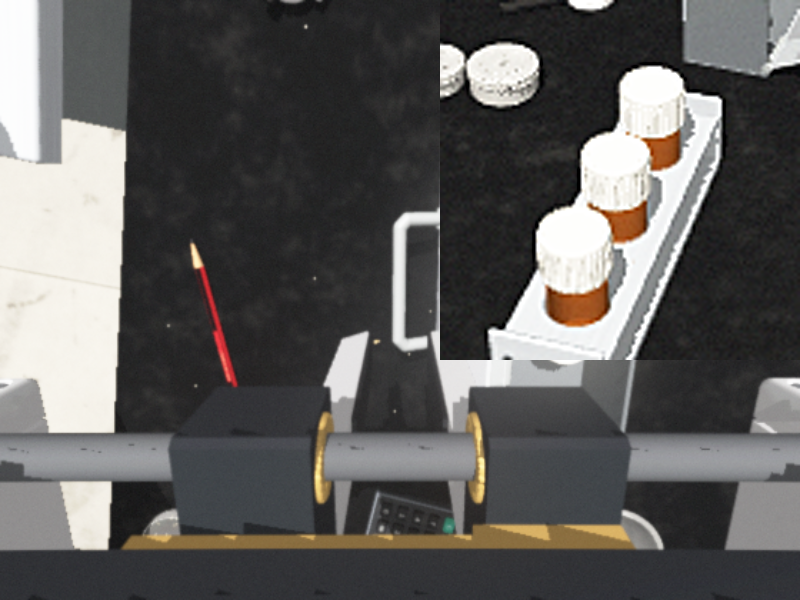

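The inset shows the cap seated level on the middle vial. The bar is at x≈399 in the main view, as predicted, so I go down and grip it.

```bash
python3 -m jog '{"jaw":[24,24,24,24,24,24,24,5,5,5],"xyz":[[0,0,-30],[0,0,-30],[0,0,-30],[0,0,-30],[0,0,-28],[0,0,-12],[0,0,0],[0,0,0],[0,0,0],[0,0,0]],"turn":[0,0,0,0,0,0,0,0,0,0]}' 20
```

```text
time: 21.55
ee_pos: [463.8, -190.6, 58.2]
ee_rot: [0.637, 0.771, 0.0, 0.001]
contact_force: [-0.6, 0.8, 4.4]
width: 0.095
grasp_force: 20.0
```

```bash
python3 -m jog '{"jaw":[5,5,5,5,5,5,5,5,5,5,5,5,5],"xyz":[[7.4,1.4,13.4],[7.1,1.35,9.8],[8.1,1.5,8.9],[9,1.7,7.9],[9.7,1.85,6.9],[10.4,2,5.7],[11.1,2.1,4.6],[11.4,2.15,3.2],[11.7,2.2,2.1],[11.9,2.25,0.6],[1,0,0],[0,0,0],[0,0,0]],"turn":[0,0,0,0,0,0,0,0,0,0,0,0,0]}'
```

```text
time: 23.18
ee_pos: [562.6, -172.3, 121.8]
ee_rot: [0.637, 0.771, 0.0, 0.001]
contact_force: [-2.8, -1.5, 9.3]
width: 0.096
grasp_force: 20.0
```

```bash
python3 -m jog '{"jaw":[30,30,30,30,30,30,70,70,70,70,70,70,70,70,70,70],"xyz":[[0,0,0],[0,0,0],[0,0,34],[0,0,30],[0,0,30],[-4,46,0],[-4,46,0],[-4,46,0],[-4,46,0],[-4,46,0],[-4,46,0],[-4,46,0],[-5.5,47.5,0],[0,0,0],[0,0,0],[0,0,0]],"turn":[0,0,0,0,0,0,0,0,0,0,0,0,0,0,0,0]}'
python3 - <<'E'
from h import *
a=bot.capture("scene")[180:330,220:420]; save("pics/s5.png",cv2.resize(a,(800,600),interpolation=cv2.INTER_CUBIC)); print(bot.read_state()["ee_pos"])
E
```

```text
time: 25.18
ee_pos: [528.7, 196.0, 214.3]
ee_rot: [0.637, 0.771, -0.0, 0.0]
contact_force: [-0.4, -0.3, 0.4]
width: 0.742
grasp_force: 0.0
[528.72322325 196.0663286  214.30657274]
```

View pics/s5.png

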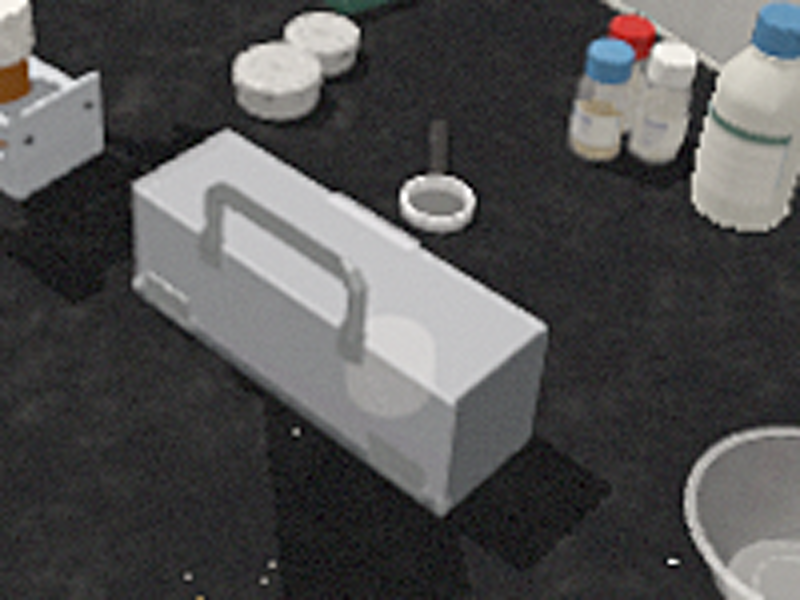

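The cover is shut, with the one remaining cap visible at (390,365). Now I re-grip the cap on the vial and press it home.

```bash
python3 -m jog '{"jaw":[70,70,70,70,70,70,70,40,40,40,40],"xyz":[[0,0.5,-30],[0,0.5,-30],[0,0,-30],[0,0,-25],[0,0,-10],[0,0,0],[0,0,0],[0,0,0],[0,0,0],[0,0,0],[0,0,0]],"turn":[0,0,0,0,0,0,0,0,0,0,0]}' 60
python3 -m jog '{"jaw":[40,40,40,40,40],"xyz":[[0,0,-1],[0,0,-1],[0,0,-1],[0,0,0],[0,0,0]],"turn":[0,0,0,0,0]}'
```

```text
time: 26.6
ee_pos: [528.6, 198.7, 89.7]
ee_rot: [0.636, 0.771, 0.0, 0.0]
contact_force: [-0.1, -0.3, 0.5]
width: 0.477
grasp_force: 61.4
time: 27.22
ee_pos: [528.6, 198.7, 87.4]
ee_rot: [0.636, 0.771, 0.0, 0.0]
contact_force: [-1.9, -1.3, 9.1]
width: 0.479
grasp_force: 61.5
```

```bash
python3 -m jog '{"jaw":[40,40,40,40],"xyz":[[0,0,-1],[0,0,-1],[0,0,0],[0,0,0]],"turn":[0,0,0,0]}'
```

```text
time: 27.72
ee_pos: [528.6, 198.7, 87.0]
ee_rot: [0.636, 0.771, 0.0, 0.001]
contact_force: [-6.0, -2.6, 21.6]
width: 0.475
grasp_force: 61.6
```

```bash
python3 -m jog '{"jaw":[40,40,40,40],"xyz":[[0,0,-0.5],[0,0,0],[0,0,0],[0,0,0]],"turn":[0,0,0,0]}'
python3 - <<'E'
from h import *
save("pics/e.png",cv2.resize(bot.capture("side")[215:335,180:340],(800,600),interpolation=cv2.INTER_CUBIC)); print(bot.read_state()["contact_force"])
E
```

```text
time: 28.22
ee_pos: [528.6, 198.7, 87.0]
ee_rot: [0.636, 0.771, 0.0, 0.001]
contact_force: [-5.5, -1.7, 26.3]
width: 0.479
grasp_force: 61.6
[-5.75251537 -3.2037646  25.84516616]
```

View pics/e.png

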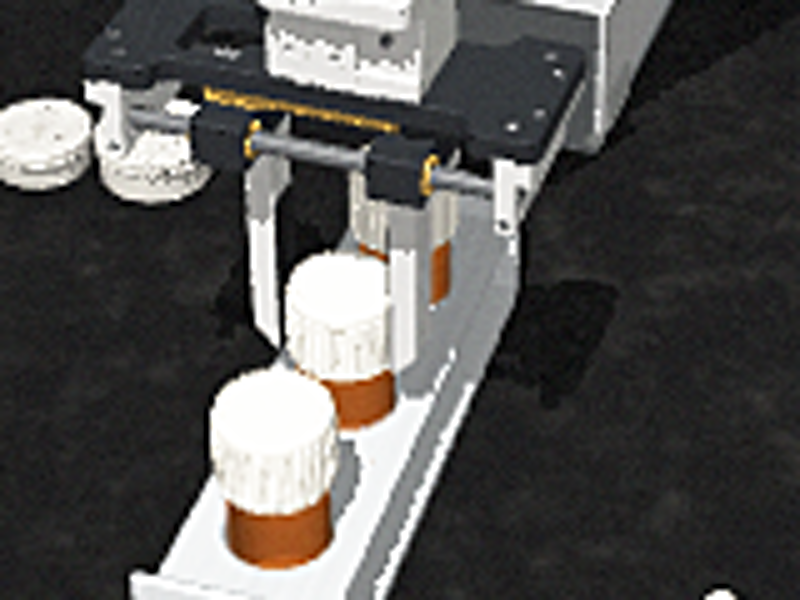

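The cap is level on the middle vial at (340,310), the same height as its neighbour. It's held against a hard stop at 26 N, so I'm handing in.

```bash
python3 -c "
from bench import bot
print(bot.hand_in())"
```

```text
the job is handed in; nothing more can be done
None
```

I handed the job in at about 28 s: the cap is clicked onto the middle vial and held fully home at about 26 N, the cover is shut with the other cap inside, and the dish, lens and bowl were left alone; the hand-in returned no verdict.

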